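Check the depth of a dry-block well with a dip rod

ROBOT

A 7-joint arm with a two-finger parallel gripper is mounted at the origin on a cart in front of the work surface, level with it; the furniture and walls round the work are solid. World frame = base frame: x ahead of the robot, y to its left, z up, the work surface at z = 0. Lengths are in m, angles in rad, forces in N, time in s.
With the tool pointing down it reaches from about 0.425 to 0.825 m from the base axis. Payload 3.6 kg.
Tool frame: the origin (TCP) lies on the centre line of the jaws, within the pads' length; the fingertips stand 14 mm ahead of it and the grasp point (between the pads) lies 5 mm behind it; x points along the fingers, z is the direction in which the jaws open and shut, and the axes are right-handed (so a half turn about x gives the same grasp; the last joint's range is limited). The gripper opens to 85 mm and grips with 20 to 120 N. Pads are 22 mm wide; open, the fingers measure 114 mm over their backs; the gripper's body (76 mm by 85 mm) begins 54 mm behind the grasp point. The pads swing forward as they close: fully open they stand 13 mm farther back than shut.
Start: joints at [-1.141, 0.615, -0.013, 1.423, 0.008, 1.103, -0.04], TCP at [0.286, 0.584, 0.245] pointing down, gripper open.
Joint ranges: [-3.12, 3.12], [-0.3, 2.06], [-1.34, 1.32], [0.26, 2.42], [-1.36, 4.5], [0.01, 1.98], [-2.84, 2.84]. Speed limits (rad/s): [2.79, 2.79, 3.14, 3.14, 3.14, 3.14, 3.14].

INTERFACE

Orientations are given as a unit quaternion [x, y, z, w].
In Python, from station import manip, hand, solver, viewer, sensors gives the robot as it stands. The module is installed in compiled form; this text tells all that it offers. Calls block until the motion is done:
- manip.movep(position, orientation): joint-space move of the TCP to a pose.
- manip.servo_line(position, rot=None, vel=0.15): straight line of the TCP; rot=None keeps the orientation; vel is the mean speed in m/s.
- manip.move_j(angles): joint-space move.
- hand.command_gripper(opening, newtons=None): opening from 0.0 (shut) to 1.0 (fully open); newtons is the grip in N (None keeps the last); returns when the fingers have stopped.
- manip.pause(seconds).
- solver.ik(position, orientation): joint angles nearest the present ones, or None.
- viewer.capture(name): name is "side" or "top" or "wrist"; returns a dict with "color" (420x560x3 uint8, red, green, blue), "camera_matrix" (3x3 intrinsics, pixels), "rvec" (rotation vector, rad) and "tvec" (3), from world to camera coordinates, as OpenCV has them. Camera axes: x right, y down, z forward; pixel columns grow to the right and rows downward; lengths in m; the calibration is good to about 2 mm. A picture is of the moment at which its call begins. There is no depth.
A pose or a line that the arm cannot do raises manip.Unreachable and nothing moves.
- manip.job_done(): hands the job in, once; it reports no verdict.
Readings, each from a call of its own:
- sensors.read_time(): time.
- sensors.read_qpos(): joint angles.
- sensors.read_qd(): joint speeds.
- sensors.read_joint_efforts(): joint torques, N m.
- sensors.read_tcp_pos(): TCP position.
- sensors.read_orientation(): TCP orientation.
- sensors.read_force(): force on the tool from outside, world axes, zero at the start.
- sensors.read_moment(): the same for the moment, N m.
- sensors.read_width(): opening from 0.0 (shut) to 1.0 (fully open).
Only numpy, scipy, OpenCV 4.12 (cv2) and the standard library are available. Lean on these libraries where they do the work, as an engineer would, in place of code of your own. Each camera call takes 0.05 s, during which the arm holds its last target. There are 200 camera calls.

TASK

Take the blue-headed dip rod out of its grey holder and slide it tip first into the well of the aluminium block, past the two rings of sprung balls, gently but firmly until it really stands on the bottom. Then leave it there and set the orange pointer on the graduated post so that its red tip is level with the very top of the rod, to show the length left standing out, and let go. Do not upset the bottles and the beaker.

Things in the scene. Friction and masses are not known exactly. Their poses are not given: they have to be found in the camera images.
- gauge_stand: fixed stand: dark steel base 110 (x) x 210 (y) x 12 mm; origin: centre of its underside, on the bench; -x is its front. At y = -60 mm an aluminium block, 64 x 64 mm, top face 80 mm above the bench, with one vertical well; at x = +25, y = +60 mm an aluminium post, 12 mm square, 196 mm tall with its black cap, graduated every 5 mm from the level of the block's top face
- well_mouth (a point): centre of the well's mouth in the block's top face: vertical round bore 17 mm wide, rim chamfered 2 mm. Its depth differs from run to run, 36 to 66 mm, and is not measured: feel for it. The bottom is hard and does not give, so only there does the push on the rod rise past 15 N; stop at 15 to 20 N and never exceed 35 N
- ball_rings (a point): point on the well's axis at the upper of two rings of small sprung balls that grip the rod, 10 mm and 24 mm below the mouth. The first gives a bump of about 4 to 7 N as the rod's nose passes, the second 7 to 10 N; between and after them there is a drag of about 2 to 6 N. They hold the rod, which does not sink by its own weight
- dip_rod: loose steel rod, 130 mm long, 0.10 to 0.15 kg, 14 mm thick, nose tapered over 9 mm to 7 mm; origin: centre of its nose end, z along it to the head. Blue collar 28 mm wide from 91 to 96 mm, then a round blue head, 16 mm thick, from 96 to 130 mm, to be gripped from above (fingertips may rest on the collar). Starts upright in the grey holder, leaning up to 3 degrees
- well_bottom: the hard bottom of the well, a steel plug hidden down the bore; only its touch on the rod is judged. Its depth is not given: the origin of this entry stays at the mouth of the well, not at the bottom
- rod_top (a point): centre of the flat top end of the dip rod's blue head, 130 mm from the nose end
- rod_holder: fixed grey block 60 x 60 x 50 mm on a black foot 76 mm square; origin: centre of its underside; its hole is 16 mm wide and 40 mm deep, so the rod stands with its nose 10 mm and its top 140 mm above the bench
- pointer (a joint): height of the orange pointer rider on the post, in m: 0 to 0.08, growing upward; at 0 the pointer tip is 105 mm above the bench. Moves freely up and down against about 4 N of friction and stays where it is left
- pointer_tip (a point): the very tip of the pointer's red finger, at mid thickness (it is 2.5 mm thick there), on the side of the post towards the well; 21 mm in front of the post's axis (stand's -x), 38 mm towards the well; moves up and down with the rider. Its height is what is set
- pointer_grip (a point): centre of the top edge of the rider's grip tab: an upright orange tab in front of the post (60 mm from its axis towards stand's -x), 14 mm thick along the stand's y, 24 mm along x, 38 mm tall, reaching from here down; take it from above with the fingers on the two faces across the stand's y. This point lies 32 mm above the pointer tip's level
- brown_bottle: bystander: loose small brown dropper bottle, 29 mm wide, 92 mm tall; origin: centre of its underside
- beaker: bystander: loose clear beaker, 60 mm wide, 79 mm tall; origin: centre of its underside
- plain_bottle: bystander: loose square-shouldered bottle, 47 mm wide, 105 mm tall; origin: centre of its underside
- tip_box: bystander: fixed blue pipette-tip box, 87 x 116 x 76 mm; origin: centre of its underside; it and the rod holder may change sides
Things that resemble listed ones, but are neither listed nor needed, are in the scene too. Leave any yellow look-alike of the dip_rod alone.

How it is judged:
By the outcome, as a careful person would: the job done as asked, in the order asked, and still so for the second after the job is handed in, with the robot touching nothing.
It also fails if it takes over 67 s, if anything falls off the work surface, if the arm or the gripper's body presses on something with over 40 N, if the wrist force passes 120 N, or if a joint passes its speed limit or range.

## Working session

There is one attempt and no reset: what is moved stays moved. The work goes in short steps, each a Python script; the robot and the scene stay as the last script left them, time stands still between calls to the robot, and variables do not carry over. Pictures are saved under pics/ and viewed, about 8 in all and at most 12, crops included, and the job is handed in when it is done.

```bash
mkdir -p pics
cat > h.py <<'E'
import numpy as np, cv2, pickle
from station import manip, hand, solver, viewer, sensors
def cap(n,f):
    d=viewer.capture(n); cv2.imwrite(f'pics/{f}.png',d['color'][:,:,::-1]); pickle.dump(d,open(f'pics/{f}.pkl','wb')); return d
def ld(f): return pickle.load(open(f'pics/{f}.pkl','rb'))
def ray(d,u,v):
    R=cv2.Rodrigues(np.array(d['rvec'],float))[0]; t=np.array(d['tvec'],float).ravel()
    return -R.T@t, R.T@np.linalg.inv(d['camera_matrix'])@np.array([u,v,1.])
def onz(d,u,v,z):
    c,r=ray(d,u,v); return c+r*(z-c[2])/r[2]
def proj(d,p):
    return cv2.projectPoints(np.array(p,float).reshape(-1,3),np.array(d['rvec'],float),np.array(d['tvec'],float),np.array(d['camera_matrix'],float),None)[0].reshape(-1,2)
def tri(d1,p1,d2,p2):
    c1,r1=ray(d1,*p1); c2,r2=ray(d2,*p2)
    s=np.linalg.lstsq(np.c_[r1,-r2],c2-c1,rcond=None)[0]
    a,b=c1+s[0]*r1,c2+s[1]*r2; return (a+b)/2,np.linalg.norm(a-b)
E
python3 - <<'E'
from h import *
a=cap('side','s0');b=cap('top','t0')
for d in(a,b): print(ray(d,280,210),d['camera_matrix'][0,0])
cv2.imwrite('pics/both0.png',cv2.resize(np.hstack([a['color'],b['color']])[:,:,::-1],(800,300)))
print(sensors.read_time(),sensors.read_orientation(),sensors.read_force())
E
```

```text
(array([ 0.61391748, -1.0665041 ,  0.56089372]), array([-0.00811524,  0.92935228, -0.36919555])) 510.9190793238061
(array([ 0.48715851, -0.01708873,  1.26291243]), array([ 0.10594928, -0.00174111, -0.99437232])) 433.83432405904335
0.1 [-0.37458124  0.60070601  0.3736842   0.59933405] [ 1.84300605  0.14774684 -0.51415652]
```

View pics/t0.png

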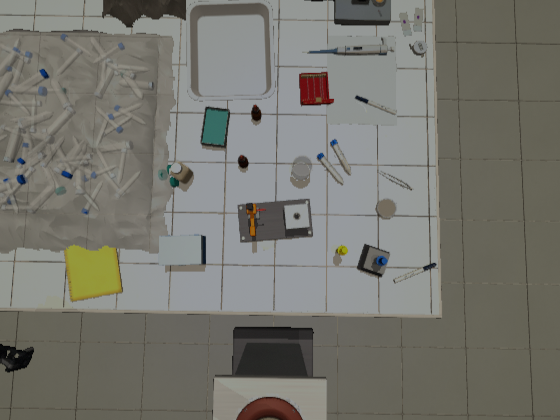

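View pics/s0.png

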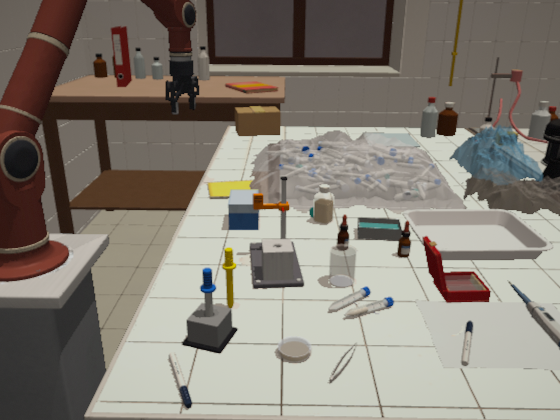

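The top view shows the stand at (275,221), with the block and well at (297,216) and the orange rider at (253,222). The blue rod in its grey holder is at (381,261), next to a yellow look-alike at (342,250). In the side view, blue is at (208,280) and yellow at (229,260). The task's rod is the blue one, since it stands in the grey holder. I'll confirm that with enlarged crops.

Run:
```python
from h import *
s,t=ld('s0'),ld('t0')
print('tcp proj',proj(s,[.286,.584,.245]),proj(t,[.286,.584,.245]))
def crop(d,x,y,w,h,k): return cv2.resize(d['color'][y:y+h,x:x+w,::-1],None,fx=k,fy=k,interpolation=cv2.INTER_CUBIC)
A=crop(t,230,190,180,90,4.4)  # 792x396
B=crop(s,180,170,160,180,3.3)
cv2.imwrite('pics/cT.png',A)
cv2.imwrite('pics/cS.png',B)
for n,d in(('s',s),('t',t)):
    hsv=cv2.cvtColor(d['color'],cv2.COLOR_RGB2HSV)
    for nm,lo,hi in(('blue',(105,150,50),(125,255,255)),('yel',(25,150,80),(33,255,255)),('or',(5,180,80),(16,255,255))):
        m=cv2.inRange(hsv,lo,hi); k,_,st,c=cv2.connectedComponentsWithStats(m)
        for i in range(1,k):
            if st[i,4]>25: print(n,nm,st[i],c[i].round(1))
```

```text
tcp proj [[183.99606729 111.23154633]] [[ 13.61624457 340.57564879]]
s blue [229 214  29  15 423] [243.4 221. ]
s blue [201 269  14  24 216] [207.3 281.7]
s blue [363 287   7   9  32] [366.5 290.6]
s blue [387 298   6   9  36] [389.6 301.5]
s yel [209 181  42  15 408] [226.5 187.3]
s yel [225 248   7   4  26] [228.2 249.5]
s yel [223 258  13  11  64] [229.7 264.3]
s or [447 111  10   4  26] [451.3 112.7]
s or [254 195  35  16 222] [268.5 204.5]
t blue [40 69  7  8 34] [43.2 72.4]
t blue [ 62 171   9   7  37] [ 66. 174.]
t blue [ 17 175   8   9  47] [ 20.3 178.9]
t blue [376 256  11  10  70] [381.2 260.4]
t yel [  65  245   56   54 2344] [ 91.9 271.2]
t yel [337 246  11   8  65] [341.9 249.6]
t or [247 209   9  13  45] [250.9 214.3]
```

View pics/cT.png

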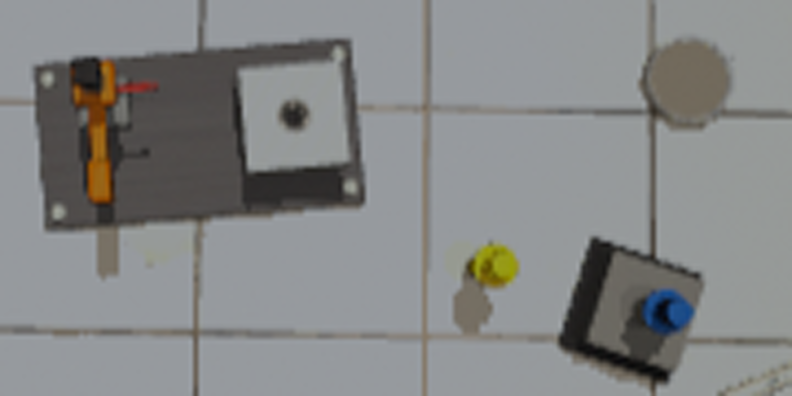

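View pics/cS.png

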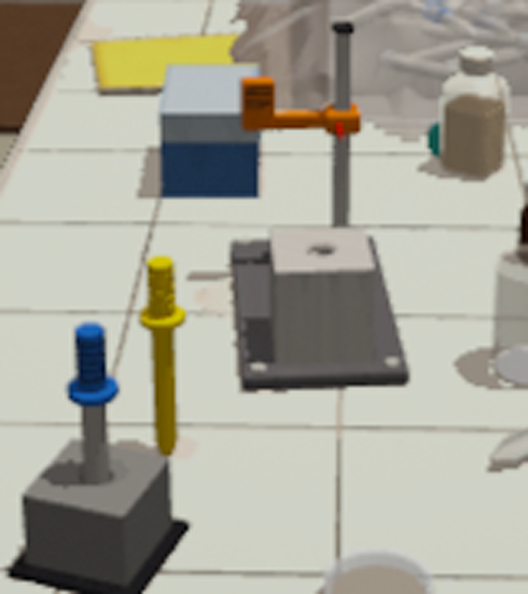

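Run:
```python
from h import *
s,t=ld('s0'),ld('t0')
T=lambda u,v:(230+(u+.5)/4.4-.5,190+(v+.5)/4.4-.5)
S=lambda u,v:(180+(u+.5)/3.3-.5,170+(v+.5)/3.3-.5)
P=np.array([onz(t,*T(*p),.012)[:2] for p in((35,66),(350,40),(364,204),(47,230))])
print('stand c',P.mean(0)); e=(P[0]+P[3]-P[1]-P[2])/2; f=(P[0]+P[1]-P[2]-P[3])/2
print('len',np.linalg.norm(e),np.linalg.norm(f),'yaw y',np.arctan2(-e[0],e[1]),'yaw x',np.arctan2(f[1],f[0]))
print('mouth top',onz(t,*T(294,115),.08),'side',onz(s,*S(323,249),.08),tri(t,T(294,115),s,S(323,249)))
print('rodtop top',onz(t,*T(679,314),.14),'side',onz(s,*S(90,328),.14),tri(t,T(679,314),s,S(90,328)))
print('collar',onz(t,*T(667,312),.106),'side',onz(s,*S(92,390),.104))
print('rod entering holder side',onz(s,*S(97,478),.05))
Q=np.array([onz(t,*T(*p),.05)[:2] for p in((612,250),(703,275),(668,372))]);print('holder top corners',Q,(Q[0]*1+Q[2])/2,)
print('yellow head',onz(t,*T(497,265),.13), onz(s,*S(161,262),.14))
print('red tip',tri(t,T(155,87),s,S(341,128)))
print('tab',tri(t,T(100,187),s,S(257,82)))
for q in ((.1),): pass
```

```text
stand c [ 0.59051453 -0.00491736]
len 0.2083973163097645 0.10847860177027074 yaw y 0.09882593845292113 yaw x 0.09628084851619179
mouth top [ 0.59810739 -0.06440682  0.08      ] side [ 0.60046926 -0.06286581  0.08      ] (array([ 0.59927688, -0.06431982,  0.08055267]), np.float64(0.002435932754162026))
rodtop top [ 0.47939468 -0.28843925  0.14      ] side [ 0.48188511 -0.28722051  0.14      ] (array([ 0.48070229, -0.28812793,  0.14044207]), np.float64(0.002638524490498475))
collar [ 0.48023863 -0.28943651  0.106     ] side [ 0.48161002 -0.28924432  0.104     ]
rod entering holder side [ 0.48205054 -0.2902857   0.05      ]
holder top corners [[ 0.51835883 -0.26810906]
 [ 0.50353063 -0.32561789]
 [ 0.44240633 -0.30291136]] [ 0.48038258 -0.28551021]
yellow head [ 0.50635159 -0.18348819  0.13      ] [ 0.51068889 -0.2078784   0.14      ]
red tip (array([0.60988506, 0.02073541, 0.13273582]), np.float64(0.002681787528121873))
tab (array([0.54940618, 0.05085438, 0.15494247]), np.float64(0.00430348832500457))
```

```bash
cat >> h.py <<'E'
from scipy.spatial.transform import Rotation as Ro
def quat(yaw,flip=1):  # tool x down, z along stand y
    z=flip*np.array([-np.sin(yaw),np.cos(yaw),0]); x=np.array([0,0,-1.]); y=np.cross(z,x)
    return Ro.from_matrix(np.c_[x,y,z]).as_quat()
YAW=.0975
def st(): print(round(sensors.read_time(),2),'tcp',np.round(sensors.read_tcp_pos(),4),'F',np.round(sensors.read_force(),2),'w',round(sensors.read_width(),3))
E
python3 - <<'E'
from h import *
print(Ro.from_quat(sensors.read_orientation()).as_matrix().round(2))
best=None
for f in(1,-1):
    for y in(YAW,):
        j=solver.ik([.481,-.288,.3],quat(y,f)); print(f,None if j is None else np.round(j,2))
        if j is not None and (best is None or abs(j[6])<best[0]): best=(abs(j[6]),f)
f=best[1]; print('flip',f)
manip.movep([.481,-.288,.3],quat(YAW,f)); hand.command_gripper(.55,80)
st(); cap('wrist','w1')
E
```

```text
[[-0.   -0.9   0.44]
 [-0.    0.44  0.9 ]
 [-1.   -0.   -0.  ]]
1 [ 0.17  0.46  0.52  1.62 -0.24  1.13  2.41]
-1 [-0.16  0.66  1.18  1.63 -0.63  1.29 -0.34]
flip -1
3.7 tcp [ 0.481 -0.288  0.3  ] F [-0.01 -0.06  0.39] w 0.548
```

View pics/w1.png

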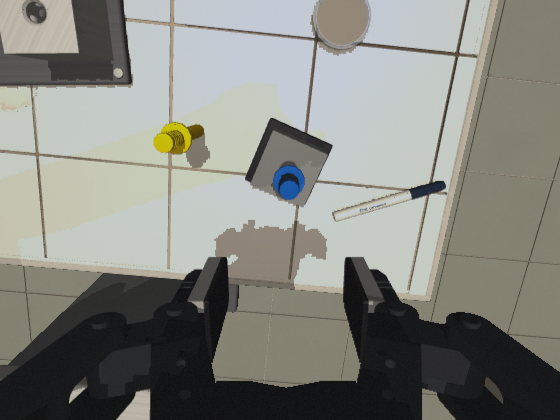

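In the wrist view the blue rod's top is at about (289,188), between the fingers in column. The yellow look-alike is at (165,141), outside the jaws, and the well mouth is at (36,12).

Run:
```python
from h import *
w=ld('w1')
print('top',onz(w,289,188,.14),'collar',onz(w,289,179.5,.105),'mouth',onz(w,36,12,.08))
q=quat(YAW,-1)
p=onz(w,289,188,.14)[:2]*.5+np.array([.4807,-.2881])*.5; print(p)
p=.7*p+.3*np.array([.481,-.2893])
manip.servo_line([*p,.19],q,vel=.2); st()
manip.servo_line([*p,.123],vel=.08); st()
hand.command_gripper(0,90); st()
cap('wrist','w2')
manip.servo_line([*p,.123+.06],vel=.08); st()
manip.pause(.2); st()
cap('side','s2'); cap('top','t2')
s=ld('s2')['color'][:,:,::-1]; u,v=proj(ld('s2'),[*p,.14])[0].astype(int)
c=cv2.resize(s[max(0,v-70):v+80,u-70:u+80],(450,450),interpolation=cv2.INTER_CUBIC); print(u-70,max(0,v-70))
cv2.imwrite('pics/c2.png',c)
```

```text
top [ 0.48322864 -0.29051676  0.14      ] collar [ 0.48273904 -0.29089084  0.105     ] mouth [ 0.59874764 -0.06733595  0.08      ]
[ 0.48196432 -0.28930838]
4.45 tcp [ 0.482  -0.2902  0.191 ] F [-0.9   0.59  0.74] w 0.55
5.43 tcp [ 0.4819 -0.2897  0.1234] F [-0.42  0.09  0.64] w 0.552
5.83 tcp [ 0.482  -0.2898  0.1237] F [-0.17 -0.3   3.6 ] w 0.158
6.78 tcp [ 0.4815 -0.2888  0.1825] F [-0.09 -0.42 -0.89] w 0.163
6.98 tcp [ 0.4815 -0.2891  0.1824] F [ 0.39 -0.33 -1.73] w 0.16
136 199
```

View pics/c2.png

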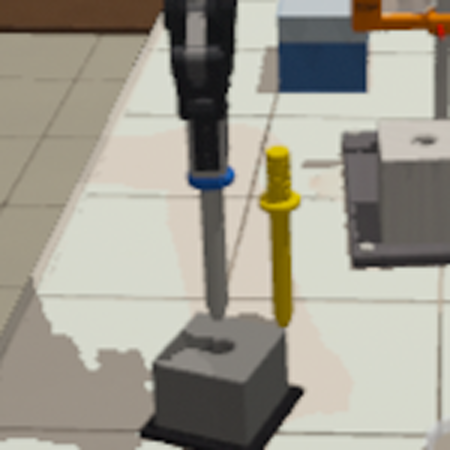

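The rod is gripped and lifted clear, hanging nearly vertical. In the crop its nose is at (217,315) and its collar at (212,178). Next I check the nose offset and move over the well.

Run:
```python
from h import *
s=ld('s2'); f=lambda u,v:(136+(u+.5)/3-.5,199+(v+.5)/3-.5)
def ony(d,u,v,y):
    c,r=ray(d,u,v); return c+r*(y-c[1])/r[1]
n=ony(s,*f(217,317),-.289); c=ony(s,*f(211.5,177),-.289)
print('nose',n,'collar',c,'expect nose z',.1824+.0163-.13)
q=quat(YAW,-1)
manip.servo_line([.4815,-.289,.27],vel=.2)
manip.movep([.599,-.0645,.27],q); st()
cap('side','s3'); cap('top','t3'); cap('wrist','w3')
print(proj(ld('s3'),[.599,-.0645,.157])[0],proj(ld('s3'),[.599,-.0645,.08])[0])
s=ld('s3')['color'][:,:,::-1]
A=cv2.resize(s[140:300,200:360],(480,480),interpolation=cv2.INTER_CUBIC)
w=cv2.resize(ld('w3')['color'][100:350,180:400,::-1],None,fx=1.45,fy=1.92)
cv2.imwrite('pics/c3.png',np.hstack([A,w[:480]]))
```

```text
nose [ 0.4808979  -0.289       0.07028786] collar [ 0.48188355 -0.289       0.16286753] expect nose z 0.06870000000000001
8.66 tcp [ 0.5979 -0.0669  0.2699] F [-0.74 -1.16 -1.68] w 0.158
[277.06061129 212.52940982] [276.84124301 245.42293193]
```

View pics/c3.png

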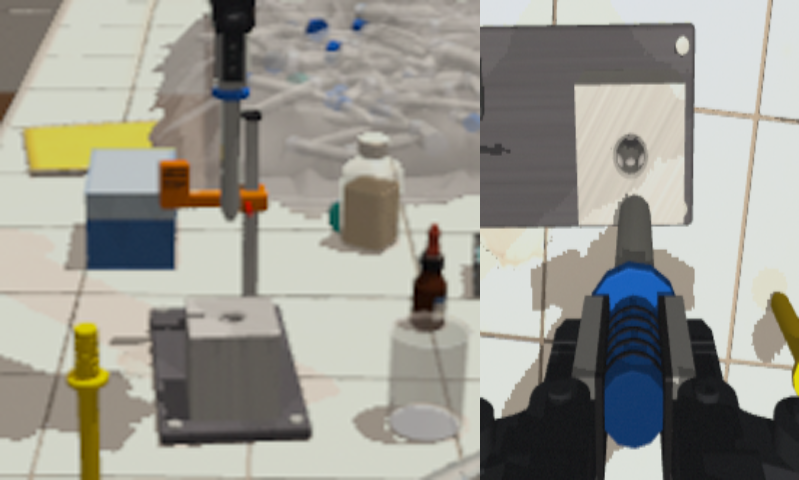

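Run:
```python
from h import *
st(); w=ld('w3'); print('mouth w',onz(w,180+151/1.45,100+155/1.92,.08))
p=[.6000,-.0650]
manip.servo_line([*p,.21],vel=.15); manip.pause(.3); st()   # nose at ~.096
cap('side','s4'); cap('wrist','w4')
A=cv2.resize(ld('s4')['color'][190:290,220:340,::-1],(480,400),interpolation=cv2.INTER_CUBIC)
B=cv2.resize(ld('w4')['color'][110:310,210:370,::-1],(320,400),interpolation=cv2.INTER_CUBIC)
cv2.imwrite('pics/c4.png',np.hstack([A,B]))
```

```text
8.81 tcp [ 0.5981 -0.0672  0.2704] F [ 0.02 -0.21 -1.51] w 0.155
mouth w [ 0.59913049 -0.06646667  0.08      ]
9.66 tcp [ 0.6004 -0.0652  0.2109] F [ 0.52 -0.3  -1.35] w 0.158
```

View pics/c4.png

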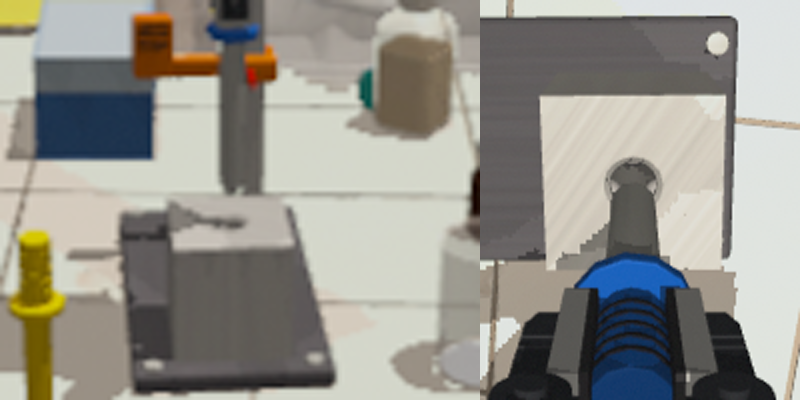

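The wrist view shows the nose at (634,190) directly over the mouth at (633,182), and the side view agrees. Now the force-guided insertion.

```bash
cat > ins.py <<'E'
from h import *
x,y=.600,-.0650
manip.servo_line([x,y,.196],vel=.05); manip.pause(.2)
t0=np.mean([sensors.read_force() for _ in range(3)],0); st()
zc=.196; log=[]
while zc>.123:
    zc-=.001 if zc>.165 else .0007
    manip.servo_line([x,y,zc],vel=.03)
    F=sensors.read_force()-t0; z=sensors.read_tcp_pos()[2]; log.append((zc*1e3,z*1e3,*F))
    if F[2]>11:
        manip.pause(.08); F=sensors.read_force()-t0; log.append((zc*1e3,sensors.read_tcp_pos()[2]*1e3,*F))
        if F[2]>15: break
    if np.hypot(*F[:2])>12: print('side'); break
for l in log: print(*np.round(l,1))
st()
E
python3 ins.py
```

```text
10.39 tcp [ 0.6001 -0.0652  0.1962] F [ 0.83 -0.37 -1.35] w 0.159
195.0 195.0 -1.2 0.1 0.4
194.0 193.9 -0.7 0.0 -0.2
193.0 192.9 -1.5 -0.8 0.7
192.0 191.9 -1.3 0.3 0.4
191.0 190.9 -0.4 0.5 -0.2
190.0 189.9 -0.5 -0.0 0.5
189.0 188.9 -1.6 0.3 0.4
188.0 187.9 -0.9 0.9 -0.8
187.0 186.9 -1.4 0.5 -0.3
186.0 185.9 -0.6 0.4 0.1
185.0 184.9 -0.9 0.5 0.1
184.0 183.9 -0.6 1.2 0.9
183.0 182.9 -0.2 0.9 0.2
182.0 181.9 -0.4 -0.1 -1.0
181.0 180.9 -1.1 0.8 1.5
180.0 179.9 -1.5 0.4 -0.3
179.0 179.0 -0.5 -0.9 0.9
178.0 178.1 -2.4 0.2 1.8
177.0 177.1 -1.5 -0.3 2.4
176.0 175.8 -0.1 -0.0 1.2
175.0 174.7 0.0 -0.6 1.1
174.0 173.6 -0.1 -0.6 0.4
173.0 172.7 0.0 0.7 0.0
172.0 171.7 0.2 0.3 -0.7
171.0 170.8 -0.9 0.7 0.7
170.0 169.9 -0.8 -0.1 0.3
169.0 168.8 0.2 -0.2 -0.4
168.0 167.8 -0.2 0.5 1.0
167.0 166.8 0.0 0.9 0.6
166.0 165.9 -0.4 0.5 0.0
165.0 165.1 -1.6 -1.1 2.4
164.3 164.4 -1.8 0.4 3.4
163.6 163.8 -1.5 0.6 4.7
162.9 163.0 -1.8 -0.9 5.9
162.2 162.0 -1.7 -0.1 3.8
161.5 161.2 -0.8 0.6 4.3
160.8 160.7 -0.2 0.3 5.0
160.1 160.0 -0.7 0.8 2.8
159.4 159.2 -0.4 0.3 3.7
158.7 158.5 -0.7 -0.4 2.5
158.0 157.8 -0.9 
[... 547 characters left out ...]
6 142.5 -1.2 -0.1 2.2
141.9 141.7 -1.8 0.6 2.3
141.2 141.2 -0.4 0.5 4.4
140.5 140.3 -0.4 -0.5 2.4
139.8 139.6 -0.7 0.4 2.5
139.1 138.9 -0.7 -0.9 1.8
138.4 138.2 -0.7 0.1 2.0
137.7 137.6 -1.4 -0.7 3.2
137.0 137.0 -0.9 -0.5 3.5
136.3 136.3 -1.1 0.4 3.6
135.6 135.5 0.0 0.7 4.4
134.9 134.8 -1.3 -0.3 3.9
134.2 134.1 -1.0 -0.5 3.4
133.5 133.4 -0.6 -0.5 3.9
132.8 132.7 -1.5 -0.9 3.0
132.1 132.0 -0.8 0.4 3.6
131.4 131.3 -1.1 0.6 3.4
130.7 131.0 -1.0 0.6 5.9
130.0 131.0 -1.7 0.8 9.0
129.3 130.9 -2.0 1.8 12.7
129.3 130.9 -2.3 0.9 12.4
128.6 130.9 -3.4 2.6 14.8
128.6 130.9 -2.5 0.4 13.8
127.9 130.8 -3.8 1.8 17.5
127.9 130.8 -2.9 2.0 18.2
31.64 tcp [ 0.6007 -0.0653  0.1308] F [-2.03  1.58 16.88] w 0.158
```

The bottom was felt clearly: the TCP stalls at 130.9 mm while the force climbs to 18 N, after both ring bumps, for a depth of about 63 mm. Next I unload, release, and touch the rod top with shut fingers as a height reference.

```bash
cat > touch.py <<'E'
from h import *
def touch(x,y,z0,thr=3,lim=.012):
    """shut fingers go down in steps from z0 until contact; returns TCP z at contact"""
    manip.servo_line([x,y,z0],vel=.12); manip.pause(.15)
    b=np.mean([sensors.read_force()[2] for _ in range(3)]); z=z0
    while z>z0-lim:
        z-=.0008; manip.servo_line([x,y,z],vel=.03)
        f=sensors.read_force()[2]-b
        if f>thr:
            r=sensors.read_tcp_pos()[2]; print('touch cmd',round(z,4),'act',round(r,4),'F',round(f,2)); return r
    print('no touch'); return None
E
python3 - <<'E'
from touch import *
manip.servo_line([.6003,-.0652,.1311],vel=.03); st()
hand.command_gripper(.5); st()
manip.servo_line([.6003,-.0652,.185],vel=.12)
hand.command_gripper(0,40); st()
touch(.6000,-.0650,.1655)
manip.servo_line([.6,-.065,.19],vel=.15); st()
cap('side','s5')
d=ld('s5'); hsv=cv2.cvtColor(d['color'],cv2.COLOR_RGB2HSV)
print('exp rodtop px',proj(d,[.6,-.065,.1472]),'collar',proj(d,[.6,-.065,.1132]))
m=cv2.inRange(hsv,(105,150,50),(125,255,255))[180:260,255:300]; v,u=np.nonzero(m); print('blue u',u.min()+255,u.max()+255,'v',v.min()+180,v.max()+180)
m=cv2.inRange(hsv,(0,190,90),(3,255,255))[180:230,255:300]; v,u=np.nonzero(m); print('red',np.c_[u+255,v+180].tolist())
A=cv2.resize(d['color'][160:280,220:340,::-1],(600,600),interpolation=cv2.INTER_CUBIC);cv2.imwrite('pics/c5.png',A)
E
```

```text
31.9 tcp [ 0.6002 -0.0651  0.1311] F [0.27 0.31 5.97] w 0.159
32.29 tcp [ 0.6002 -0.065   0.1306] F [-0.53  0.84 -0.24] w 0.499
33.38 tcp [ 0.6002 -0.0652  0.1848] F [ 0.2  -0.01  0.97] w -0.003
touch cmd 0.1607 act 0.1615 F 6.07
35.68 tcp [ 0.6002 -0.065   0.1902] F [-0.38 -0.06  0.09] w -0.001
exp rodtop px [[277.49933964 216.90874342]] collar [[277.39624252 231.55328668]]
blue u 255 283 v 214 235
red [[282, 208], [282, 209], [283, 210]]
```

View pics/c5.png

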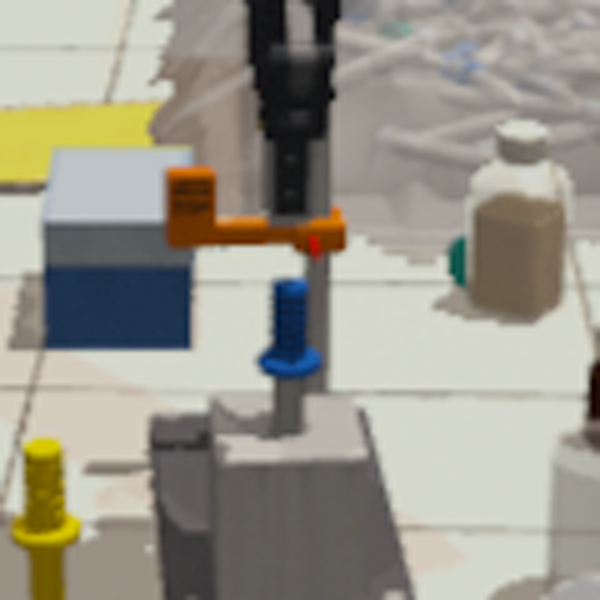

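The shut-finger touch puts the rod top at 161.5 − 14 = 147.5 mm, and the insertion predicted 147.2 mm, so they agree. In the crop the rod stands with its top at (290,283), the red tip is at (315,245), and the tab top is at (190,170). My earlier red-tip fix doesn't fit the description, so I'll recheck it with ray geometry.

Run:
```python
from h import *
s,t=ld('s0'),ld('t0')
T=lambda u,v:(230+(u+.5)/4.4-.5,190+(v+.5)/4.4-.5)
def ony(d,u,v,y):
    c,r=ray(d,u,v); return (c+r*(y-c[1])/r[1]).round(4)
print('cap',onz(t,*T(88,68),.196),'side cap',ony(s,180+343/3.3,170+27/3.3,.057))
for y in(.01,.0174,.03,.05): print('red side',y,ony(s,283,208.5,y))
for z in(.11,.12,.13,.14): print('red top',z,onz(t,*T(157,87),z).round(4))
print('tab top corners side',ony(s,180+242/3.3,170+79/3.3,.0435),ony(s,180+274/3.3,170+79/3.3,.0435), 'tab bottom',ony(s,180+242/3.3,170+128/3.3,.0435))
for z in(.15,.155,.16): print('tab top',z,onz(t,*T(99,180),z).round(4))
hsv=cv2.cvtColor(s['color'],cv2.COLOR_RGB2HSV)
print(hsv[200:214,276:290,0])
for p in([.5924,.0174,.123],[.6096,.0174,.123],[.5924,.0174,.133]): print(proj(s,p)[0],proj(t,p)[0]*1-0)
```

```text
cap [0.6118712  0.05646212 0.196     ] side cap [0.6125 0.057  0.1937]
red side 0.01 [0.6113 0.01   0.137 ]
red side 0.0174 [0.6113 0.0174 0.1341]
red side 0.03 [0.6112 0.03   0.1291]
red side 0.05 [0.6112 0.05   0.1212]
red top 0.11 [0.611  0.0202 0.11  ]
red top 0.12 [0.6099 0.0199 0.12  ]
red top 0.13 [0.6089 0.0196 0.13  ]
red top 0.14 [0.6078 0.0192 0.14  ]
tab top corners side [0.5423 0.0435 0.1591] [0.5647 0.0435 0.1593] tab bottom [0.5419 0.0435 0.1222]
tab top 0.15 [0.5516 0.0517 0.15  ]
tab top 0.155 [0.5513 0.0514 0.155 ]
tab top 0.16 [0.551 0.051 0.16 ]
[[13 13 11 14 20 21 15 17 15 17 16 16 15 15]
 [11 12 15 14 13 14 17 19 19 17 10 12 12 15]
 [13 16 14 13 14 13 15 13 15 15 12 17 11 15]
 [10 12 13 16 16 14 13 13 14 13 15 17 14 15]
 [15 14 15 16 16 17 17 17 17 16 17 17 15 11]
 [14 14 14 15 15 16 16 16 15 15 15 15 15 10]
 [14 14 14 14 14 14 13 14 14 14 14 14 14 16]
 [14 14 14 14 14 10  5  9 14 14 14 14 14 17]
 [14 14 13 14 14 10  3  6 13 14 14 14 14 18]
 [28 28 19 14 14 11  3  4 10 14 14 14 14 21]
 [35 35 28 19 14 11  4  2  8 12 15 16 23 32]
 [35 35 35 30 30 21  3  4  6 12 28 32 35 37]
 [37 37 35 37 38 30  6  5  7 17 35 35 37 37]
 [35 37 35 37 35 30 13 17 17 17 35 35 37 37]]
[274.70708113 212.90077721] [266.07378315 215.88331604]
[282.2229379  212.99281412] [266.20145725 209.40249432]
[274.72663775 208.83604446] [265.96503779 215.52992939]
```

The lowest red row (~212) gives a tip height of about 127 mm. That matches the tab top at 159 mm minus 32 mm, so heights are consistent. Now I touch the tab, grip it and raise it.

Run:
```python
from touch import *
x,y=.5505,.0512
manip.servo_line([.6,-.065,.215],vel=.15); manip.servo_line([x,y,.2],vel=.15)
r=touch(x,y,.178); assert r
top=r-.0142
manip.servo_line([x,y,top+.03],vel=.15); hand.command_gripper(.5,60)
manip.servo_line([x,y,top-.004],vel=.12); st()
hand.command_gripper(0,60); manip.pause(.1); st()
z0=sensors.read_tcp_pos()[2]; goal=z0+(.1615+.032-r)+.0007; cmd=goal; print('top',top,'goal',goal)
F=sensors.read_force()
manip.servo_line([x,y,cmd],vel=.03); st()
for _ in range(3):
    e=goal-sensors.read_tcp_pos()[2]
    if abs(e)<.0003: break
    cmd+=e; manip.servo_line([x,y,cmd],vel=.02)
st()
```

```text
touch cmd 0.17 act 0.1702 F 3.06
41.21 tcp [0.5504 0.0511 0.1518] F [ 0.08 -0.14 -0.11] w 0.499
41.67 tcp [0.5511 0.0501 0.153 ] F [ 0.37 -2.9   3.55] w 0.148
top 0.15604999419129723 goal 0.17694331065927202
42.66 tcp [0.551  0.0502 0.1765] F [ 2.77 -5.33 -3.05] w 0.145
42.91 tcp [0.551  0.0502 0.1768] F [ 3.22 -4.84 -4.26] w 0.147
```

Run:
```python
from touch import *
hand.command_gripper(.5); x,y=.5508,.0503; st()
manip.servo_line([x,y,.21],vel=.12); hand.command_gripper(0,40)
r=touch(x,y,.1975); st()
manip.servo_line([x,y,.215],vel=.12)
manip.servo_line([x-.08,y,.28],vel=.25)
cap('side','s6'); st()
d=ld('s6'); A=cv2.resize(d['color'][160:280,220:340,::-1],(600,600),interpolation=cv2.INTER_CUBIC);cv2.imwrite('pics/c6.png',A)
print('rodtop px',proj(d,[.6,-.065,.1473]),'tip exp',proj(d,[.61,.019,.1473]))
```

```text
43.31 tcp [0.5503 0.0519 0.1772] F [ 0.06 -0.75  0.06] w 0.503
touch cmd 0.1927 act 0.1929 F 3.74
46.12 tcp [0.5509 0.0502 0.1929] F [-0.59  0.13  3.44] w 0.003
47.07 tcp [0.4712 0.0512 0.279 ] F [ 0.06  0.39 -0.14] w -0.0
rodtop px [[277.49964643 216.86516385]] tip exp [[282.51110563 202.81974862]]
```

View pics/c6.png

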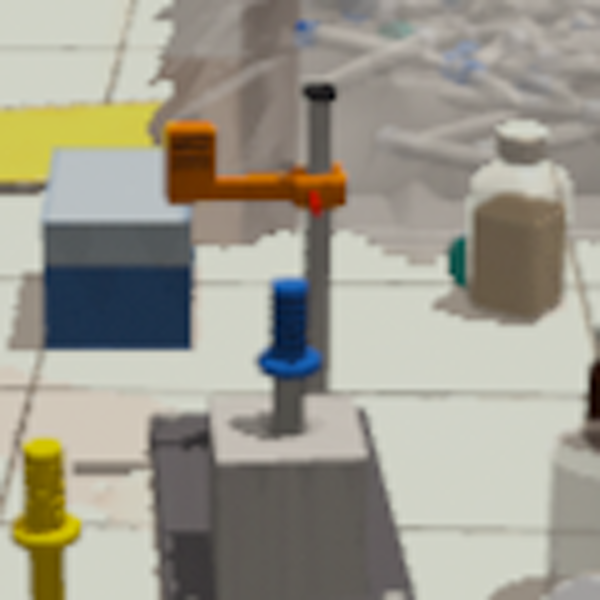

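The final side crop shows the red tip ending at (317,213), about row 203, where 202.8 is expected for level with the rod top. The rod stands upright in the block, and the bottle, beaker and yellow look-alike in view have not moved. I'm handing the job in.

Run:
```python
from h import *
manip.job_done(); st()
```

```text
the job is handed in; nothing more can be done
the job is handed in; nothing more can be done
```

The blue-headed rod is standing on the bottom of the well, and the orange pointer is set level with its top. I handed the job in at about 47 s with the robot clear of everything.

- **Rod:** I felt both ball rings at the right spacing, about 2.5 N and 6 N. The first was below the 4 to 7 N you gave. At about 63 mm depth the rod stopped moving while the push rose to about 18 N, so it is on the bottom.
- **Rod top height:** the insertion gave 147.2 mm, and touching the top with shut fingers gave 147.5 mm.
- **Pointer:** touching the tab after letting go put the pointer tip at about 146.7 to 146.9 mm. That is about 0.6 mm low, which I left as it was. The side picture agreed to within a pixel, about 2.5 mm.
- **Disagreement:** the red tip showed in the cameras level with the post's axis in x, not 21 mm in front of it as described. Its height still fitted the 32 mm offset from the tab, so I went by height.
- **Bystanders:** in the last side crop, the plain bottle, the part of the beaker in frame and the yellow look-alike had not moved. I did not recheck the brown bottle.

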